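Load the microscope's spring magazine

ROBOT

A 6-joint arm with a two-finger parallel gripper is mounted at the origin on the work surface. World frame = base frame: x ahead of the robot, y to its left, z up, the work surface at z = 0. Lengths are in m, angles in rad, forces in N, time in s.
With the tool pointing down it reaches from about 0.4 to 0.825 m from the base axis. Payload 7 kg.
Tool frame: the origin (TCP) lies between the finger pads; the fingertips stand 14 mm ahead of it and the grasp point (between the pads) lies 5 mm behind it; z points along the fingers, y is the direction in which the jaws open and shut (so a half turn about z gives the same grasp; the last joint's range is limited). The gripper opens to 85 mm and grips with 20 to 120 N. Pads are 22 mm wide; open, the fingers measure 114 mm over their backs; the gripper's body (76 mm by 85 mm) begins 54 mm behind the grasp point. The pads swing forward as they close: fully open they stand 13 mm farther back than shut.
Start: joints at [1.552, 0.359, 0.012, 0, -1.224, -0.288], TCP at [0.204, 0.643, 0.221] pointing down, gripper open.
Joint ranges: [-3.07, 3.07], [-1.43, 2.12], [-1.02, 1.25], [-3.03, 1.67], [-3.05, -0], [-3.03, 3.03]. Speed limits (rad/s): [2.39, 2.39, 3.01, 3.14, 3.14, 3.14].

INTERFACE

Orientations are given as a unit quaternion [w, x, y, z].
In Python, from rig import observe, get_image, sign_off, find_in, mark_of gives the robot as it stands. The module is installed in compiled form; this text tells all that it offers.
- The arm moves only by the tool move_arm, never from a script. Its argument "plan" is a list of rows, each an object with "twist": the turn, a rotation vector about the world's x, y, z in rad, a list of three; "dp": the shift along the world's x, y, z in m, a list of three; "hand": the finger opening in m, from 0 to 0.0854. A call has exactly 10 rows; each row is the pose to reach, as a shift and turn from the pose measured when the call began; what a row does not reach only later rows make up. A row lasts 1/12 s, in which the tool goes at most 41.7 mm and 7.16 degrees, less where a joint would pass 70% of its speed; a pose out of reach is approached as far as the arm can. A call with a gripper value outside its range is refused whole. The fingers move at their own pace and stop on an object; "squeeze" is the grip in N (left out, the last holds). Time passes only in rows, so rows that repeat a pose let the fingers close, or fill a call up. It gives the time, the measured TCP pose, the force and the opening at its end, in the units of the state.
- observe(): the state, without advancing time (a new reading comes with each control period).
- get_image(name): name is "scene" or "top" or "wrist"; returns a dict with "frame" (420x560x3 uint8, red, green, blue), "range_z" (420x560 float32, m along the optical axis (not along the pixel's ray), 0 where there is no reading), "fx", "fy", "cx", "cy" (pixels), "dist" ([k1, k2, p1, p2, k3] as OpenCV has them; the pictures are not rectified), "camera_from_world" (4x4, takes a point from world to camera coordinates). Camera axes: x right, y down, z forward; pixel columns grow to the right and rows downward; lengths in m; the calibration is good to about 2 mm. A picture is of the moment at which its call begins.
- sign_off(): hands the job in, once; it reports no verdict.
Trained networks look in the newest picture that a camera, given by its name, has taken for a name from the list of things; names that differ only in an ending like _2 or _b are one class to them, and where a whole thing is asked for, a point or a joint stands for the part that bears it (a point fixed in the world has none). Each returns a list of dicts, best first, with "score" (0 to 1); they miss things now and then, are a little off and sometimes report something else, mostly with a low value. They report only what shows in the picture. A call takes as long as a camera call.
- find_in(query, camera): "xyz" ([x, y, z] in m, in world coordinates, good to about 4 mm: the middle of the surface that is visible of it).
- mark_of(query, camera): "xyz" ([x, y, z] in m, in world coordinates, good to about 4 mm: a listed point, or the origin of a listed thing).
The state is a dict: "time": time; "joint_pos": joint angles; "qd": joint speeds; "joint_torque": joint torques, N m; "eef_pos": TCP position; "orientation": TCP orientation; "ft_force": force on the tool from outside, world axes, zero at the start; "ft_torque": the same for the moment, N m; "gripper_width": finger opening in m.
Only numpy, scipy, OpenCV 4.12 (cv2) and the standard library are available. Lean on these libraries where they do the work, as an engineer would, in place of code of your own. Each camera call takes 0.05 s, during which the arm holds its last target. There are 200 camera calls.

TASK

Load the two black carriers into the inspection microscope's spring-loaded magazine, bevelled nose first: the carrier with the round polished section first, then the one with the square calibration grid on top of it, so that the grid is viewed first. Press each one down against the spring, slide it back under the two retaining lips until it is fully home against the back wall, and let go. Use no more than fingertip force, never over 35 N on the magazine, and leave the screwdriver, the loupe and the bottle where they are.

Things in the scene. Friction and masses are not known exactly. Their poses are not given: they have to be found in the camera images.
- magazine: Spring magazine on a dark steel foot, 120 x 100 x 12 mm, fixed. Origin: centre of the foot's underside; z up; carriers slide in along +x; a carrier that is home has its centre at x = 0. An aluminium cassette, 78 x 54 mm, is clamped above the foot at a focus height that differs at every set-up and is not measured: its lips' underside is 134 to 174 mm above the origin. Axes of the mag_ points: the same.
- mag_lips (a point): Point at bench level below the front edge of the two steel retaining lips (18 mm ahead of the origin). They run to the back, 5 mm thick, and reach in to 15 mm from the centre line. The channel under them is 44 mm wide, its walls flared from 5 mm before the lips: fingers at the carrier's sides must stay ahead of them, so grip it at or behind its middle. A loaded carrier is sprung up: its top touches the lips' underside.
- mag_back (a point): Point at bench level below the inner face of the cassette's back wall (x = 32 mm from the origin), on the centre line. The back wall is as high as the lips' underside. Carriers rest against it when home.
- mag_mouth (a point): Point at bench level below the outer face of the cassette's front wall (x = -41 mm). Front and side walls ahead of the lips are low: rim 15 mm below the lips' underside. A carrier pressed down more than 3 mm lower than needed to go level under the lips strikes this rigid rim with its overhanging tail. Pass it in with its top 0 to 2.5 mm below the lips' underside.
- mag_follower (a point): Point at bench level below the follower's centre (x = 0). Follower: flat grey plate, 63 x 40 mm, empty 0.5 mm below the lips' underside; sprung and damped, straight down up to 41 mm, about 5.5 N at first and 0.15 N more per mm. The first carrier is laid on it, the second on the first, nose 1 to 4 mm before the lips, pressed down 12 mm and a little, then slid in.
- sample: Loose black rectangular carrier, 64 mm long (x), 40 mm wide (y), 12 mm thick, about 80 g, lying on the mat. Origin: centre of its underside; z up; +x points to its nose, the one short end whose top edge is bevelled (5 mm long, 2 mm deep). Set in its top is a round grey resin mount, 26 mm across, with a small polished section. It goes in first.
- sample_nose (a point): Middle of the lower edge of the nose end of the carrier with the round section; axes as the carrier's. Fully home it lies at x = 32 mm in the magazine's frame.
- target: Loose black rectangular carrier, 64 mm long (x), 40 mm wide (y), 12 mm thick, about 80 g, lying on the mat. Origin: centre of its underside; z up; +x points to its nose, the one short end whose top edge is bevelled (5 mm long, 2 mm deep). Set in its top is a square white calibration grid, 27 mm wide. It goes in second, on top.
- target_nose (a point): Middle of the lower edge of the nose end of the carrier with the square grid; axes as the carrier's. Fully home it lies at x = 32 mm in the magazine's frame.
- mat: Flat blue-grey bench mat, 150 x 270 x 3 mm, fixed; the carriers lie on it. Origin: centre of its underside.
- driver: Bystander: screwdriver with a red handle, 170 mm long, lying flat, tip away from the robot. Origin: about the middle of its length. Leave it.
- loupe: Bystander: black eye loupe, 32 mm across, 34 mm tall, upright. Origin: centre of its underside. Leave it.
- bottle: Bystander: white bottle with blue cap, 48 mm across, 110 mm tall, upright. Origin: centre of its underside. Leave it.

How it is judged:
By the outcome, as a careful person would: the job done as asked, in the order asked, and still so for the second after the job is handed in, with the robot touching nothing.
It also fails if it takes over 67 s, if anything falls off the work surface, if the arm or the gripper's body presses on something with over 40 N, if the wrist force passes 120 N, or if a joint passes its speed limit or range.

## Working session

There is one attempt and no reset: what is moved stays moved. The work goes in short steps, Python scripts to look and compute and a tool call to move; the robot and the scene stay as the last step left them, time stands still between calls to the robot, and variables do not carry over. Pictures are saved under pics/ and viewed, about 8 in all and at most 12, crops included, and the job is handed in when it is done.

Besides the shell and the picture viewer there is one more tool, called after "Request:" by a JSON object that holds its "fn" and its "kwargs", one argument or row to a line. move_arm: Moves the arm, as the interface text tells. Its arguments: {"type":"object","properties":{"plan":{"type":"array"},"squeeze":{"type":"number"}},"required":["plan"]}

```bash
mkdir -p pics; cat > h.py <<'E'
from rig import *
import numpy as np, cv2
def pts(im):
    h,w=im["range_z"].shape
    u,v=np.meshgrid(np.arange(w),np.arange(h))
    K=np.array([[im["fx"],0,im["cx"]],[0,im["fy"],im["cy"]],[0,0,1.]])
    n=cv2.undistortPoints(np.stack([u,v],-1).reshape(-1,1,2).astype(np.float64),K,np.array(im["dist"],float)).reshape(h,w,2)
    z=im["range_z"]; P=np.dstack([n[...,0]*z,n[...,1]*z,z])
    T=np.linalg.inv(np.array(im["camera_from_world"]))
    W=P@T[:3,:3].T+T[:3,3]; W[z==0]=np.nan
    return W
def save(im,n): cv2.imwrite("pics/"+n,im["frame"][...,::-1])
E
python3 - <<'E'
from h import *
s=observe(); print({k:np.round(v,3) for k,v in s.items()})
for c in ["scene","top"]:
    im=get_image(c); save(im,c+"0.png"); np.savez(c+"0.npz",W=pts(im),f=im["frame"])
    for q in ["magazine","mag_lips","mag_back","mag_mouth","mag_follower","sample","sample_nose","target","target_nose","mat","driver","loupe","bottle"]:
        print(c,q,[(np.round(d["xyz"],3).tolist(),round(d["score"],2)) for d in mark_of(q,c)[:2]])
a=cv2.imread("pics/scene0.png")
E
```

```text
{'time': np.float64(0.0), 'joint_pos': array([ 1.552,  0.359,  0.011, -0.   , -1.224, -0.288]), 'qd': array([-0.001,  0.001, -0.   ,  0.   , -0.   , -0.002]), 'joint_torque': array([ 0.0000e+00, -5.8331e+01,  2.9343e+01,  6.9370e+00, -6.0000e-03,
       -0.0000e+00]), 'eef_pos': array([0.204, 0.643, 0.22 ]), 'orientation': array([ 0.001,  0.988, -0.153, -0.   ]), 'ft_force': array([-0.313,  0.997, -0.065]), 'ft_torque': array([-0.057,  0.021, -0.009]), 'gripper_width': np.float64(0.085)}
scene magazine [([0.574, 0.194, -0.004], 0.78), ([0.779, -0.108, 0.002], 0.4)]
scene mag_lips [([0.596, 0.199, 0.002], 0.66), ([0.539, -0.25, 0.003], 0.56)]
scene mag_back [([0.608, 0.197, -0.002], 0.96)]
scene mag_mouth [([0.537, 0.185, 0.001], 0.87)]
scene mag_follower [([0.582, 0.196, 0.001], 0.88)]
scene sample [([0.606, 0.199, -0.004], 0.58), ([0.546, -0.137, 0.002], 0.56)]
scene sample_nose [([0.693, 0.01, 0.003], 0.72), ([0.574, -0.142, 0.004], 0.71)]
scene target [([0.536, -0.247, 0.001], 0.97)]
scene target_nose [([0.568, -0.262, 0.003], 0.65)]
scene mat [([0.56, -0.19, -0.004], 0.6)]
scene driver [([0.505, -0.004, 0.0], 0.78), ([0.61, 0.194, -0.001], 0.71)]
scene loupe [([0.693, 0.008, 0.0], 0.51)]
scene bottle [([0.776, -0.109, -0.0], 0.74)]
top magazine [([0.558, -0.198, 0.001], 0.29)]
top mag_lips [([0.596, 0.196, -0.002], 0.74)]
top mag_back [([0.603, 0.196, -0.002], 0.97), ([0.577, 0.192, 0.002], 0.71)]
top mag_mouth [([0.535, 0.188, -0.001], 0.68)]
top mag_follower [([0.577, 0.195, 0.001], 0.91)]
top sample [([0.543, -0.133, 0.002], 0.83)]
top sample_nose [([0.577, -0.146, 0.002], 0.83)]
top target [([0.542, -0.251, 0.007], 0.61)]
top target_nose [([0.57, -0.251, 0.002], 0.63)]
top mat [([0.558, -0.199, -0.001], 0.56)]
top driver [([0.508, 0.004, 0.002], 0.71), ([0.778, -0.117, 0.002], 0.58)]
top loupe [([0.699, 0.008, 0.001], 0.57)]
top bottle [([0.778, -0.118, 0.001], 0.75), ([0.534, 0.19, -0.001], 0.23)]
```

View pics/scene0.png

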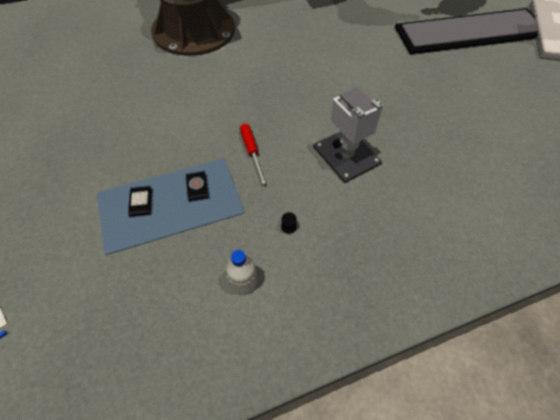

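View pics/top0.png

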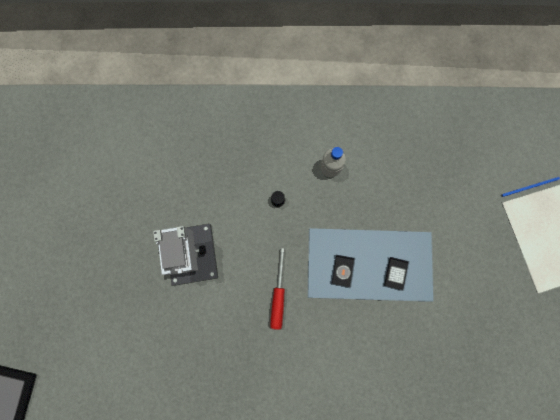

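```bash
python3 - <<'E'
from h import *
d=np.load("top0.npz"); W=d["W"]; 
# magazine: height levels
m=(abs(W[...,0]-.575)<.06)&(abs(W[...,1]-.194)<.05)
z=W[...,2][m]; h,e=np.histogram(z,bins=np.arange(0,.2,.004)); print([(round(a,3),n) for a,n in zip(e,h) if n>10])
for nm,c in (("sample",(.543,-.135)),("target",(.54,-.25))):
    f=d["f"].astype(float).mean(-1)
    m=(np.hypot(W[...,0]-c[0],W[...,1]-c[1])<.055)&(W[...,2]>.010)
    p=W[m]; r=cv2.minAreaRect((p[:,:2]*1000).astype(np.float32)); print(nm,r,np.median(p[:,2]),m.sum())
E
```

```text
[(np.float64(0.0), np.int64(66)), (np.float64(0.004), np.int64(16)), (np.float64(0.008), np.int64(611)), (np.float64(0.012), np.int64(507)), (np.float64(0.06), np.int64(20)), (np.float64(0.064), np.int64(33)), (np.float64(0.088), np.int64(24)), (np.float64(0.092), np.int64(130)), (np.float64(0.096), np.int64(34)), (np.float64(0.1), np.int64(26)), (np.float64(0.104), np.int64(25)), (np.float64(0.108), np.int64(26)), (np.float64(0.112), np.int64(27)), (np.float64(0.116), np.int64(28)), (np.float64(0.12), np.int64(25)), (np.float64(0.124), np.int64(23)), (np.float64(0.128), np.int64(28)), (np.float64(0.132), np.int64(24)), (np.float64(0.136), np.int64(27)), (np.float64(0.14), np.int64(106)), (np.float64(0.144), np.int64(92)), (np.float64(0.148), np.int64(11)), (np.float64(0.152), np.int64(33)), (np.float64(0.156), np.int64(745)), (np.float64(0.16), np.int64(164)), (np.float64(0.164), np.int64(76))]
sample ((544.3012084960938, -134.89447021484375), (40.626922607421875, 64.05211639404297), 80.12895965576172) 0.014849817740401228 572
target ((539.1717529296875, -249.07118225097656), (38.829689025878906, 64.83685302734375), 76.50550842285156) 0.014882689747150735 558
```

The scene view shows the magazine with its cassette at about (355,115), the round-section carrier at (197,185) and the grid carrier at (140,200). In the top view they are at (175,250), (343,271) and (397,274). Both noses point towards +x, which is up in the top view. I'll go above the magazine for a close look.

Request:
{"fn": "move_arm", "kwargs": {
  "plan": [
    {"twist": [0, 0, 0.02], "dp": [0.025, -0.031, 0.008], "hand": 0.085},
    {"twist": [0, 0, 0.04], "dp": [0.05, -0.062, 0.016], "hand": 0.085},
    {"twist": [0, 0, 0.06], "dp": [0.075, -0.093, 0.024], "hand": 0.085},
    {"twist": [0, 0, 0.08], "dp": [0.1, -0.124, 0.032], "hand": 0.085},
    {"twist": [0, 0, 0.1], "dp": [0.125, -0.155, 0.04], "hand": 0.085},
    {"twist": [0, 0, 0.12], "dp": [0.15, -0.186, 0.048], "hand": 0.085},
    {"twist": [0, 0, 0.14], "dp": [0.175, -0.217, 0.056], "hand": 0.085},
    {"twist": [0, 0, 0.16], "dp": [0.2, -0.248, 0.064], "hand": 0.085},
    {"twist": [0, 0, 0.18], "dp": [0.225, -0.279, 0.072], "hand": 0.085},
    {"twist": [0, 0, 0.2], "dp": [0.25, -0.31, 0.08], "hand": 0.085}
  ]
}}

```text
time: 2.23
eef_pos: [0.4547, 0.3317, 0.3013]
orientation: [-0.0, 0.999, -0.053, 0.0]
ft_force: [1.8, 0.7, -0.3]
gripper_width: 0.0849
```

Request:
{"fn": "move_arm", "kwargs": {
  "plan": [
    {"twist": [0, 0, 0.03], "dp": [0.012, -0.016, 0.008], "hand": 0.085},
    {"twist": [0, 0, 0.06], "dp": [0.024, -0.032, 0.016], "hand": 0.085},
    {"twist": [0, 0, 0.09], "dp": [0.036, -0.048, 0.024], "hand": 0.085},
    {"twist": [0, 0, 0.12], "dp": [0.048, -0.064, 0.032], "hand": 0.085},
    {"twist": [0, 0, 0.15], "dp": [0.06, -0.08, 0.04], "hand": 0.085},
    {"twist": [0, 0, 0.17], "dp": [0.072, -0.096, 0.048], "hand": 0.085},
    {"twist": [0, 0, 0.2], "dp": [0.08, -0.12, 0.05], "hand": 0.085},
    {"twist": [0, 0, 0.2], "dp": [0.08, -0.14, 0.05], "hand": 0.085},
    {"twist": [0, 0, 0.2], "dp": [0.08, -0.14, 0.05], "hand": 0.085},
    {"twist": [0, 0, 0.2], "dp": [0.08, -0.14, 0.05], "hand": 0.085}
  ]
}}

```text
time: 3.07
eef_pos: [0.5348, 0.1908, 0.3517]
orientation: [-0.001, 0.999, 0.046, 0.0]
ft_force: [-0.2, 0.6, 0.4]
gripper_width: 0.0849
```

```bash
python3 - <<'E'
from h import *
s=observe(); print({k:np.round(s[k],3) for k in("time","eef_pos","orientation","ft_force")})
im=get_image("wrist"); save(im,"w1.png"); W=pts(im); np.savez("w1.npz",W=W,f=im["frame"]); print(np.round(np.linalg.inv(im["camera_from_world"]),3))
for q in ["magazine","mag_lips","mag_back","mag_mouth","mag_follower"]:
    print(q,[(np.round(d["xyz"],4).tolist(),round(d["score"],2)) for d in mark_of(q,"wrist")[:2]])
m=(abs(W[...,0]-.575)<.1)&(abs(W[...,1]-.194)<.08)
z=W[...,2][m]; h,e=np.histogram(z,bins=np.arange(0,.2,.002)); print([(round(a,3),n) for a,n in zip(e,h) if n>150])
E
```

```text
{'time': np.float64(3.067), 'eef_pos': array([0.535, 0.191, 0.352]), 'orientation': array([-0.001,  0.999,  0.046,  0.   ]), 'ft_force': array([-0.15 ,  0.575,  0.375])}
[[ 0.094 -0.949 -0.302  0.613]
 [-0.996 -0.089 -0.028  0.197]
 [-0.     0.303 -0.953  0.505]
 [ 0.     0.     0.     1.   ]]
magazine [([0.5775, 0.1937, -0.0022], 0.58)]
mag_lips [([0.5919, 0.2036, -0.0007], 0.89)]
mag_back [([0.61, 0.2006, -0.0017], 0.97), ([0.5766, 0.1906, -0.0018], 0.53)]
mag_mouth [([0.5343, 0.1934, 0.0012], 0.8)]
mag_follower []
[(np.float64(0.0), np.int64(3415)), (np.float64(0.01), np.int64(1085)), (np.float64(0.012), np.int64(788)), (np.float64(0.142), np.int64(262)), (np.float64(0.144), np.int64(260)), (np.float64(0.156), np.int64(515)), (np.float64(0.158), np.int64(1659)), (np.float64(0.162), np.int64(181)), (np.float64(0.164), np.int64(240))]
```

View pics/w1.png

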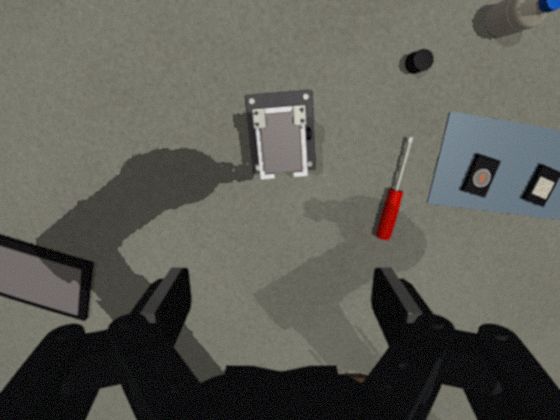

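The wrist view shows the cassette at (258..308, 105..178). The lips are at the far end (260,117) and (299,115), the follower is between them, and the foot is below. Next I'll fit its yaw, centre and heights.

```bash
python3 - <<'E'
from h import *
for n in ("w1","top0"):
    d=np.load(n+".npz"); W=d["W"]
    b=(abs(W[...,0]-.575)<.08)&(abs(W[...,1]-.196)<.07)
    for nm,lo,hi in (("foot",.006,.018),("rim",.139,.149),("foll",.153,.1605),("lips",.1612,.169),("top all",.139,.17)):
        m=b&(W[...,2]>lo)&(W[...,2]<hi)
        k,l=cv2.connectedComponents(m.astype(np.uint8)); 
        if nm in("foll",) : m=l==1+np.argmax([ (l==i).sum() for i in range(1,k)])
        p=W[m]; r=cv2.minAreaRect((p[:,:2]*1000).astype(np.float32)); print(n,nm,np.round(r[0],1),np.round(r[1],1),round(r[2],1),"z med",np.round(np.percentile(p[:,2],[25,50,75]),4),m.sum())
        if nm=="lips":
            K,L,S,C=cv2.connectedComponentsWithStats(m.astype(np.uint8))
            for i in range(1,K):
                if S[i,4]>15: q=W[L==i]; print("   lip comp",S[i,4],np.round(q.mean(0),4),np.round(q.min(0),4),np.round(q.max(0),4))
E
python3 -c "
import cv2
a=cv2.imread('pics/w1.png')[80:190,225:335]; cv2.imwrite('pics/w1c.png',cv2.resize(a,None,fx=5,fy=5,interpolation=cv2.INTER_CUBIC))"
```

```text
w1 foot [578.6 194.5] [120.3 100.7] 9.5 z med [0.0112 0.0118 0.0125] 1973
w1 rim [566.2 192.3] [57.3 54.3] 9.6 z med [0.1433 0.1439 0.1445] 555
w1 foll [580.9 194.8] [68.4 40.6] 9.8 z med [0.158  0.1585 0.159 ] 2207
w1 lips [600.7 198. ] [28.2 53.7] 10.0 z med [0.1636 0.1642 0.1647] 437
   lip comp 229 [0.6088 0.1782 0.1642] [0.599  0.1709 0.1617] [0.619  0.1852 0.1674]
   lip comp 207 [0.6015 0.2195 0.1642] [0.5911 0.2132 0.1624] [0.6111 0.2258 0.1668]
w1 top all [576.3 194. ] [77.7 54.3] 9.9 z med [0.1577 0.1585 0.1593] 3242
top0 foot [577.8 194. ] [120.3 100.4] 9.6 z med [0.0109 0.0118 0.0128] 1270
top0 rim [575.7 194. ] [77.6 54.9] 9.8 z med [0.1427 0.1438 0.1446] 212
top0 foll [580.8 194.1] [68.9 52.7] 9.9 z med [0.1577 0.1584 0.1591] 827
top0 lips [585.3 195.9] [58.9 55. ] 9.4 z med [0.163  0.1638 0.1646] 162
   lip comp 76 [0.6085 0.1784 0.1641] [0.5982 0.171  0.1613] [0.6184 0.1869 0.1667]
   lip comp 78 [0.6012 0.2198 0.164 ] [0.591  0.212  0.1614] [0.6107 0.2276 0.1675]
top0 top all [576.  194.1] [78.4 55.1] 9.8 z med [0.1569 0.1583 0.1596] 1236
```

View pics/w1c.png

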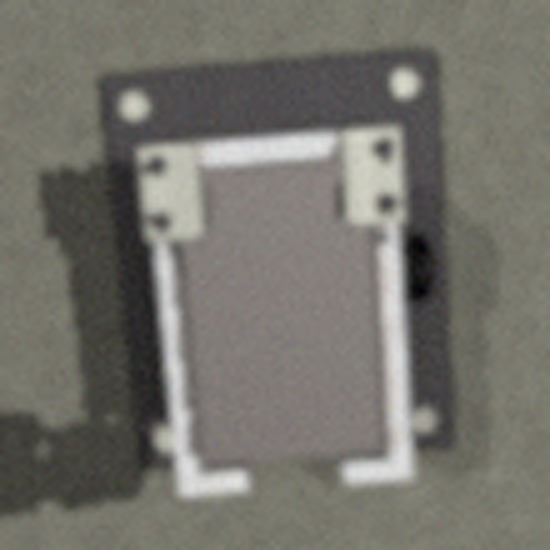

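Request:
{"fn": "move_arm", "kwargs": {
  "plan": [
    {"twist": [0, 0, -0.03], "dp": [0.001, -0.035, -0.015], "hand": 0.065},
    {"twist": [0, 0, -0.06], "dp": [0.001, -0.07, -0.03], "hand": 0.065},
    {"twist": [0, 0, -0.09], "dp": [0.002, -0.105, -0.045], "hand": 0.065},
    {"twist": [0, 0, -0.12], "dp": [0.002, -0.14, -0.06], "hand": 0.065},
    {"twist": [0, 0, -0.15], "dp": [0.003, -0.175, -0.08], "hand": 0.065},
    {"twist": [0, 0, -0.18], "dp": [0.003, -0.21, -0.1], "hand": 0.065},
    {"twist": [0, 0, -0.21], "dp": [0.004, -0.245, -0.12], "hand": 0.065},
    {"twist": [0, 0, -0.24], "dp": [0.005, -0.28, -0.14], "hand": 0.065},
    {"twist": [0, 0, -0.265], "dp": [0.006, -0.305, -0.16], "hand": 0.065},
    {"twist": [0, 0, -0.265], "dp": [0.006, -0.325, -0.18], "hand": 0.065}
  ]
}}

```text
time: 4.2
eef_pos: [0.5405, -0.1343, 0.1703]
orientation: [-0.0, 0.996, -0.086, 0.0]
ft_force: [0.6, -0.3, -0.2]
gripper_width: 0.0651
```

Request:
{"fn": "move_arm", "kwargs": {
  "plan": [
    {"twist": [0, 0, 0], "dp": [0, 0, -0.02], "hand": 0.065},
    {"twist": [0, 0, 0], "dp": [0, 0, -0.04], "hand": 0.065},
    {"twist": [0, 0, 0], "dp": [0, 0, -0.06], "hand": 0.065},
    {"twist": [0, 0, 0], "dp": [0, 0, -0.07], "hand": 0.065},
    {"twist": [0, 0, 0], "dp": [0, 0, -0.075], "hand": 0.065},
    {"twist": [0, 0, 0], "dp": [0, 0, -0.075], "hand": 0.065},
    {"twist": [0, 0, 0], "dp": [0, 0, -0.075], "hand": 0.065},
    {"twist": [0, 0, 0], "dp": [0, 0, -0.075], "hand": 0.065},
    {"twist": [0, 0, 0], "dp": [0, 0, -0.075], "hand": 0.065},
    {"twist": [0, 0, 0], "dp": [0, 0, -0.075], "hand": 0.065}
  ]
}}

```text
time: 5.03
eef_pos: [0.5411, -0.1341, 0.0962]
orientation: [-0.0, 0.996, -0.086, 0.001]
ft_force: [-0.5, -0.4, -0.2]
gripper_width: 0.065
```

```bash
cat >> h.py <<'E'
def state():
    s=observe(); w,x,y,z=s["orientation"]; print("t %.2f"%s["time"],"p",np.round(s["eef_pos"],4),"yaw %.1f"%np.degrees(2*np.arctan2(y,x)),"q",np.round(s["orientation"],4),"F",np.round(s["ft_force"],1),"w",round(float(s["gripper_width"]),4)); return s
def rect(W,c,zlo,zhi,r=.05):
    m=(np.hypot(W[...,0]-c[0],W[...,1]-c[1])<r)&(W[...,2]>zlo)&(W[...,2]<zhi)
    k,l,S,C=cv2.connectedComponentsWithStats(m.astype(np.uint8)); m=l==1+np.argmax(S[1:,4])
    p=W[m]; r=cv2.minAreaRect((p[:,:2]*1000).astype(np.float32)); print(np.round(r[0],1),np.round(r[1],1),round(r[2],1),"z",np.round(np.percentile(p[:,2],[10,50,90]),4),m.sum())
E
python3 - <<'E'
from h import *
state(); im=get_image("wrist"); save(im,"w2.png"); W=pts(im)
rect(W,(.544,-.135),.009,.02); rect(W,(.539,-.249),.009,.02)
for q in("sample","sample_nose","target","target_nose"): print(q,[(np.round(d["xyz"],4).tolist(),round(d["score"],2)) for d in mark_of(q,"wrist")[:2]])
E
```

```text
t 5.03 p [ 0.5411 -0.1341  0.0962] yaw -9.8 q [-4.000e-04  9.963e-01 -8.560e-02  1.000e-03] F [-0.5 -0.4 -0.2] w 0.065
[ 544.7 -134.9] [40.  64.3] 80.1 z [0.0138 0.0149 0.0158] 4120
[ 539.6 -250. ] [41.5 64.8] 76.6 z [0.0137 0.015  0.0159] 4293
sample [([0.5437, -0.1332, 0.0009], 0.67)]
sample_nose [([0.5746, -0.1388, 0.0029], 0.96)]
target [([0.5382, -0.2464, 0.0043], 0.75)]
target_nose [([0.5681, -0.2601, 0.0072], 0.89), ([0.5062, 0.0013, 0.0021], 0.72)]
```

View pics/w2.png

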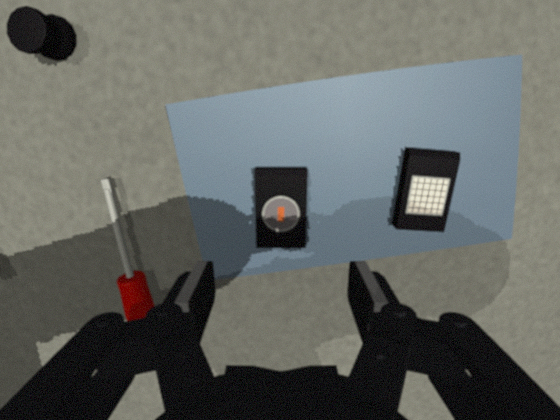

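The round-section carrier is between the open fingers at (281,207), and the grid carrier is at (428,190). The bevel isn't distinct in this view, so I'll check it in the depth profile.

```bash
python3 - <<'E'
from h import *
W=0
ims=[get_image("wrist") for _ in range(4)]; W=np.mean([pts(i) for i in ims],0); f=np.mean([i["frame"].mean(-1) for i in ims],0)
for c,y in (((.5447,-.1349),-9.9),((.5396,-.250),-13.4)):
    a=np.radians(y); dx=W[...,0]-c[0]; dy=W[...,1]-c[1]
    u=dx*np.cos(a)+dy*np.sin(a); v=-dx*np.sin(a)+dy*np.cos(a)
    print([(k,round(1e3*np.nanmedian(W[...,2][s]),1),round(float(f[s].mean()),1)) for k in list(range(-32,-20,2))+[0]+list(range(20,33,2)) for s in [(abs(u*1e3-k-1)<1)&(abs(v)<.016)&(W[...,2]>.006)] if s.any()])
E
```

```text
[(-32, np.float64(14.8), 19.7), (-30, np.float64(14.8), 10.2), (-28, np.float64(14.8), 10.6), (-26, np.float64(14.8), 10.9), (-24, np.float64(14.8), 10.9), (-22, np.float64(14.8), 11.7), (0, np.float64(15.4), 125.8), (20, np.float64(14.9), 31.8), (22, np.float64(14.8), 31.9), (24, np.float64(14.8), 32.7), (26, np.float64(14.8), 31.6), (28, np.float64(14.1), 31.2), (30, np.float64(13.0), 31.1), (32, np.float64(8.6), 64.3)]
[(-32, np.float64(14.9), 42.7), (-30, np.float64(15.0), 22.3), (-28, np.float64(14.9), 23.2), (-26, np.float64(14.9), 23.7), (-24, np.float64(14.9), 23.6), (-22, np.float64(14.9), 23.1), (0, np.float64(15.5), 191.8), (20, np.float64(14.9), 33.0), (22, np.float64(14.9), 33.3), (24, np.float64(14.9), 33.7), (26, np.float64(14.8), 29.7), (28, np.float64(14.2), 25.5), (30, np.float64(13.4), 30.0), (32, np.float64(9.8), 79.7)]
```

Request:
{"fn": "move_arm", "kwargs": {
  "plan": [
    {"twist": [0, 0, 0], "dp": [0, 0, -0.02], "hand": 0.065},
    {"twist": [0, 0, 0], "dp": [0, 0, -0.045], "hand": 0.065},
    {"twist": [0, 0, 0], "dp": [0, 0, -0.065], "hand": 0.065},
    {"twist": [0, 0, 0], "dp": [0, 0, -0.076], "hand": 0.065},
    {"twist": [0, 0, 0], "dp": [0, 0, -0.076], "hand": 0.065},
    {"twist": [0, 0, 0], "dp": [0, 0, -0.076], "hand": 0.03},
    {"twist": [0, 0, 0], "dp": [0, 0, -0.076], "hand": 0.03},
    {"twist": [0, 0, 0], "dp": [0, 0, -0.076], "hand": 0.03},
    {"twist": [0, 0, 0], "dp": [0, 0, -0.076], "hand": 0.03},
    {"twist": [0, 0, 0], "dp": [0, 0, -0.076], "hand": 0.03}
  ],
  "squeeze": 40
}}

```text
time: 6.32
eef_pos: [0.5411, -0.1342, 0.0202]
orientation: [-0.0, 0.996, -0.086, 0.001]
ft_force: [0.9, 0.3, -0.2]
gripper_width: 0.0302
```

Request:
{"fn": "move_arm", "kwargs": {
  "plan": [
    {"twist": [0, 0, 0], "dp": [0, 0, 0], "hand": 0.03},
    {"twist": [0, 0, 0], "dp": [0, 0, 0], "hand": 0.03},
    {"twist": [0, 0, 0], "dp": [0, 0, 0.01], "hand": 0.03},
    {"twist": [0, 0, 0], "dp": [0, 0, 0.03], "hand": 0.03},
    {"twist": [0, 0, 0], "dp": [0, 0, 0.06], "hand": 0.03},
    {"twist": [0, 0, 0], "dp": [0, 0, 0.09], "hand": 0.03},
    {"twist": [0, 0, 0], "dp": [0, 0, 0.12], "hand": 0.03},
    {"twist": [0, 0, 0], "dp": [0, 0, 0.15], "hand": 0.03},
    {"twist": [0, 0, 0], "dp": [0, 0, 0.18], "hand": 0.03},
    {"twist": [0, 0, 0], "dp": [0, 0, 0.21], "hand": 0.03}
  ]
}}

```text
time: 7.15
eef_pos: [0.5406, -0.1343, 0.2328]
orientation: [-0.0, 0.996, -0.086, 0.001]
ft_force: [1.7, -0.6, 0.3]
gripper_width: 0.0302
```

```bash
python3 - <<'E'
from h import *
state(); im=get_image("wrist"); save(im,"w3.png"); W=pts(im); T=np.array(im["camera_from_world"])
s=observe(); p=s["eef_pos"]
m=(abs(W[...,0]-p[0])<.06)&(abs(W[...,1]-p[1])<.024)&(abs(W[...,2]-p[2]+.005)<.02)
q=W[m]; print(m.sum(), np.round(q.min(0)-p,4),np.round(q.max(0)-p,4),np.percentile(q[:,2]-p[2],[5,50,95]))
E
```

```text
t 7.15 p [ 0.5406 -0.1343  0.2328] yaw -9.8 q [-4.000e-04  9.963e-01 -8.570e-02  1.400e-03] F [ 1.7 -0.6  0.3] w 0.0302
380 [-0.0164 -0.024   0.0042] [0.0122 0.024  0.0149] [0.00634663 0.01110741 0.01455033]
```

View pics/w3.png

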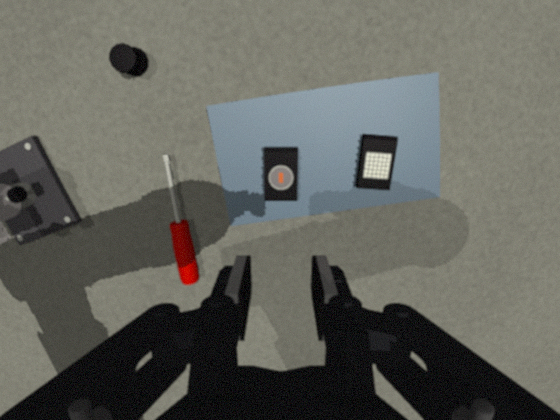

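The fingers closed above the carrier: it is still on the mat at (281,175) and the opening reached 30 mm. I'll measure where the fingertips really are relative to the TCP.

```bash
python3 - <<'E'
from h import *
p=state()["eef_pos"]; im=get_image("wrist"); W=pts(im); R=W-p
for sl in ((slice(250,300),slice(228,252)),(slice(250,300),slice(312,336))):
    r=R[sl].reshape(-1,3); r=r[(r[:,2]>-.05)]
    print(len(r),"lowest z",np.round(np.sort(r[:,2])[:200:25],4),np.round(r[r[:,2]<np.sort(r[:,2])[60]].mean(0),4))
W2=W; rect(W,(.544,-.135),.009,.02)
E
```

```text
t 7.20 p [ 0.5436 -0.135   0.2394] yaw -9.8 q [ 1.000e-04  9.963e-01 -8.520e-02  5.900e-03] F [ 2.5 -1.2  7.5] w 0.0299
966 lowest z [0.0107 0.0148 0.0163 0.0172 0.0183 0.0192 0.02   0.0208] [0.0079 0.0146 0.0147]
993 lowest z [0.0133 0.0164 0.0174 0.0185 0.0194 0.0205 0.0212 0.022 ] [ 0.0066 -0.02    0.0164]
[ 544.6 -134.9] [39.6 64.3] 80.2 z [0.0137 0.0149 0.0159] 1735
```

```bash
python3 - <<'E'
from h import *
for k in range(2):
    im=get_image("wrist"); p=state()["eef_pos"]; W=pts(im); R=W-p
a=np.radians(-9.8); 
for c in (236,240,244,248,318,324):
    print(c,[(r,*np.round(1e3*np.array([R[r,c,0]*np.cos(a)+R[r,c,1]*np.sin(a),-R[r,c,0]*np.sin(a)+R[r,c,1]*np.cos(a),R[r,c,2]])).astype(int).tolist()) for r in range(250,300,5) if np.isfinite(R[r,c,0])])
im=get_image("scene"); save(im,"s3.png"); Ws=pts(im); m=(np.linalg.norm(Ws[...,:2]-p[:2],axis=-1)<.08)&(Ws[...,2]>.15); q=Ws[m]-p; print(m.sum(),np.round(np.sort(q[:,2])[:60:6],4))
v,u=np.where(m); print(u.min(),u.max(),v.min(),v.max())
E
```

```text
t 7.30 p [ 0.5424 -0.1343  0.2339] yaw -9.8 q [-7.000e-04  9.963e-01 -8.560e-02  4.000e-03] F [ 0.1 -0.4 -0.9] w 0.0299
t 7.35 p [ 0.5413 -0.1342  0.2317] yaw -9.8 q [-7.000e-04  9.963e-01 -8.570e-02  2.300e-03] F [-0.6  0.8 -1.1] w 0.0299
236 [(250, -99, 59, -232), (255, 12, 21, 17), (260, 12, 20, 21), (265, 12, 19, 28), (270, 12, 19, 32), (275, 12, 18, 37), (280, 12, 18, 40), (285, 12, 17, 44), (290, 12, 17, 48), (295, 11, 16, 51)]
240 [(250, -98, 54, -231), (255, 13, 19, 18), (260, 12, 18, 23), (265, 12, 18, 27), (270, 12, 17, 33), (275, 13, 16, 37), (280, 12, 16, 40), (285, 12, 16, 44), (290, 12, 15, 48), (295, 12, 15, 51)]
244 [(250, -99, 49, -233), (255, 12, 17, 17), (260, 12, 16, 22), (265, 12, 16, 27), (270, 11, 16, 31), (275, 12, 15, 36), (280, 12, 14, 41), (285, 12, 14, 44), (290, 10, 14, 44), (295, 8, 14, 45)]
248 [(250, -99, 43, -232), (255, 13, 15, 18), (260, 12, 15, 22), (265, 10, 15, 24), (270, 8, 14, 25), (275, 6, 15, 25), (280, 3, 15, 25), (285, 3, 14, 30), (290, 1, 14, 30), (295, 0, 14, 32)]
318 [(250, -98, -50, -231), (255, 12, -19, 16), (260, 12, -18, 22), (265, 12, -17, 27), (270, 13, -17, 33), (275, 13, -16, 38), (280, 12, -16, 41), (285, 12, -16, 44), (290, 10, -16, 44), (295, 8, -16, 45)]
324 [(250, -99, -58, -233), (255, 12, -21, 17), (260, 13, -21, 24), (265, 12, -20, 28), (270, 12, -20, 32), (275, 12, -19, 37), (280, 12, -18, 41), (285, 12, -18, 45), (290, 12, -18, 48), (295, 11, -17, 50)]
5896 [0.0105 0.0122 0.0141 0.015  0.0155 0.0159 0.0167 0.0179 0.0184 0.0189]
102 201 0 101
```

Both cameras put the fingertips about 14 mm above the reported TCP, not 14 mm below it as the text says. I'll use the measured value, which puts the grip at TCP z ≈ -0.006.

Request:
{"fn": "move_arm", "kwargs": {
  "plan": [
    {"twist": [0, 0, 0], "dp": [0, 0, -0.03], "hand": 0.058},
    {"twist": [0, 0, 0], "dp": [0, 0, -0.06], "hand": 0.058},
    {"twist": [0, 0, 0], "dp": [0, 0, -0.09], "hand": 0.058},
    {"twist": [0, 0, 0], "dp": [0, 0, -0.12], "hand": 0.058},
    {"twist": [0, 0, 0], "dp": [0, 0, -0.15], "hand": 0.058},
    {"twist": [0, 0, 0], "dp": [0, 0, -0.18], "hand": 0.058},
    {"twist": [0, 0, 0], "dp": [0, 0, -0.2], "hand": 0.058},
    {"twist": [0, 0, 0], "dp": [0, 0, -0.21], "hand": 0.058},
    {"twist": [0, 0, 0], "dp": [0, 0, -0.212], "hand": 0.058},
    {"twist": [0, 0, 0], "dp": [0, 0, -0.212], "hand": 0.058}
  ]
}}

```text
time: 8.23
eef_pos: [0.5402, -0.1342, 0.0179]
orientation: [-0.0, 0.996, -0.086, 0.0]
ft_force: [0.3, 0.2, -0.1]
gripper_width: 0.0579
```

```bash
python3 - <<'E'
from h import *
p=state()["eef_pos"]; im=get_image("wrist"); W=pts(im); R=W-p; a=np.radians(-9.8); save(im,"w4.png")
u=R[...,0]*np.cos(a)+R[...,1]*np.sin(a); v=-R[...,0]*np.sin(a)+R[...,1]*np.cos(a)
for sg in (1,-1):
    m=(abs(u-.012)<.004)&(sg*v>.02)&(sg*v<.045)&(R[...,2]>-.005)&(R[...,2]<.05); print(m.sum(),np.round(np.percentile(R[...,2][m],[0,1,3,10]),4),np.round(np.percentile(sg*v[m],[1,50]),4))
rect(W,(.544,-.135),.009,.02)
E
```

```text
t 8.23 p [ 0.5402 -0.1342  0.0179] yaw -9.8 q [-3.000e-04  9.963e-01 -8.570e-02  2.000e-04] F [ 0.3  0.2 -0.1] w 0.0579
724 [-0.0037  0.0172  0.0192  0.0224] [0.0279 0.0309]
717 [0.0161 0.0182 0.0196 0.0226] [0.0295 0.0323]
[ 544.3 -134.9] [40.3 65.3] 80.3 z [0.0139 0.0149 0.0158] 8242
```

Request:
{"fn": "move_arm", "kwargs": {
  "plan": [
    {"twist": [0, 0, 0], "dp": [0.0005, 0, -0.008], "hand": 0.058},
    {"twist": [0, 0, 0], "dp": [0.0005, 0, -0.016], "hand": 0.058},
    {"twist": [0, 0, 0], "dp": [0.0005, 0, -0.0245], "hand": 0.058},
    {"twist": [0, 0, 0], "dp": [0.0005, 0, -0.0245], "hand": 0.058},
    {"twist": [0, 0, 0], "dp": [0.0005, 0, -0.0245], "hand": 0.03},
    {"twist": [0, 0, 0], "dp": [0.0005, 0, -0.0245], "hand": 0.03},
    {"twist": [0, 0, 0], "dp": [0.0005, 0, -0.0245], "hand": 0.03},
    {"twist": [0, 0, 0], "dp": [0.0005, 0, -0.0245], "hand": 0.03},
    {"twist": [0, 0, 0], "dp": [0.0005, 0, -0.0245], "hand": 0.03},
    {"twist": [0, 0, 0], "dp": [0.0005, 0, -0.0245], "hand": 0.03}
  ],
  "squeeze": 40
}}

```text
time: 9.12
eef_pos: [0.5415, -0.1342, -0.0055]
orientation: [-0.0, 0.996, -0.086, 0.001]
ft_force: [-1.0, -0.0, -0.2]
gripper_width: 0.0389
```

Request:
{"fn": "move_arm", "kwargs": {
  "plan": [
    {"twist": [0, 0, 0], "dp": [0, 0, 0.005], "hand": 0.03},
    {"twist": [0, 0, 0], "dp": [0, 0, 0.02], "hand": 0.03},
    {"twist": [0, 0, 0], "dp": [0, 0, 0.05], "hand": 0.03},
    {"twist": [0, 0, 0], "dp": [0, 0, 0.08], "hand": 0.03},
    {"twist": [0, 0, 0], "dp": [0, 0, 0.11], "hand": 0.03},
    {"twist": [0, 0, 0], "dp": [0, 0, 0.14], "hand": 0.03},
    {"twist": [0, 0, 0], "dp": [0, 0, 0.17], "hand": 0.03},
    {"twist": [0, 0, 0], "dp": [0, 0, 0.19], "hand": 0.03},
    {"twist": [0, 0, 0], "dp": [0, 0, 0.2], "hand": 0.03},
    {"twist": [0, 0, 0], "dp": [0, 0, 0.2], "hand": 0.03}
  ]
}}

```text
time: 9.95
eef_pos: [0.5427, -0.1342, 0.1971]
orientation: [-0.001, 0.996, -0.086, 0.004]
ft_force: [-0.1, -0.4, -1.2]
gripper_width: 0.0385
```

```bash
cat >> h.py <<'E'
def held(W,p,yaw,zc=.021,tag=""):
    "held carrier in tool-yaw axes, relative to TCP: u extents, v mid, top height vs u"
    R=W-p; a=np.radians(yaw); u=R[...,0]*np.cos(a)+R[...,1]*np.sin(a); v=-R[...,0]*np.sin(a)+R[...,1]*np.cos(a); z=R[...,2]
    m=(abs(u)<.05)&(abs(v)<.024)&(abs(z-zc)<.012)
    t=m&(u>.014)&(abs(v)<.019)
    print(tag,"n",t.sum(),"u max",np.round(np.percentile(u[t],[95,99]),4),"v ext",np.round(np.percentile(v[m&(u>.016)],[1,99]),4))
    mm=t&(u<.022)|(m&(u<.022)&(u>-.02)&(abs(v)<.005)); g=t&(u<.023)
    k=np.polyfit(u[g],z[g],1); print("  pitch deg %.2f"%np.degrees(np.arctan(k[0])),"top z",[(i,round(1e3*np.median(z[s]),1)) for i in range(-20,32,4) for s in [m&(abs(u*1e3-i-2)<2)&(abs(v)<.008)] if s.sum()>8])
    n=m&(u>.0)&(u<.024)&(abs(v)<.012); k,_,_,_=np.linalg.lstsq(np.c_[v[g],u[g],np.ones(g.sum())],z[g],rcond=None); print("  roll deg %.2f"%np.degrees(k[0]))
E
python3 - <<'E'
from h import *
s=state(); im=get_image("wrist"); save(im,"w5.png"); W=pts(im); held(W,s["eef_pos"],-9.8)
E
```

```text
t 9.95 p [ 0.5427 -0.1342  0.1971] yaw -9.8 q [-8.000e-04  9.963e-01 -8.550e-02  3.600e-03] F [-0.1 -0.4 -1.2] w 0.0385
 n 4279 u max [0.0352 0.0354] v ext [-0.0202  0.0191]
  pitch deg 0.26 top z [(-20, np.float64(20.3)), (-16, np.float64(20.5)), (-12, np.float64(20.9)), (-8, np.float64(21.0)), (-4, np.float64(20.9)), (0, np.float64(21.0)), (4, np.float64(21.0)), (8, np.float64(20.9)), (12, np.float64(20.6)), (16, np.float64(20.5)), (20, np.float64(20.4)), (24, np.float64(20.5)), (28, np.float64(20.4))]
  roll deg -0.02
```

View pics/w5.png

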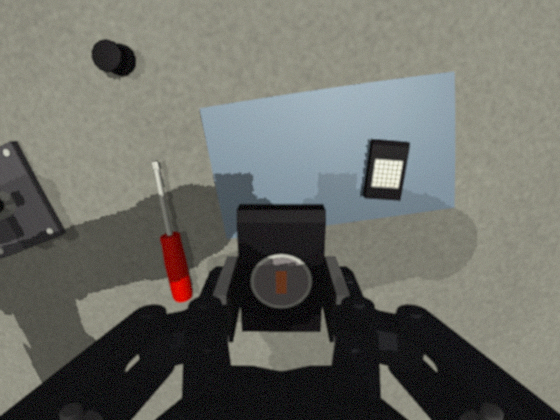

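The carrier is held level, with its top 20.5 mm above TCP and its nose 35.3 mm ahead. I'll carry it to the magazine.

Request:
{"fn": "move_arm", "kwargs": {
  "plan": [
    {"twist": [0, 0, 0.03], "dp": [0.001, 0.025, 0.01], "hand": 0.03},
    {"twist": [0, 0, 0.07], "dp": [0.003, 0.06, 0.015], "hand": 0.03},
    {"twist": [0, 0, 0.11], "dp": [0.005, 0.1, 0.015], "hand": 0.03},
    {"twist": [0, 0, 0.15], "dp": [0.007, 0.14, 0.015], "hand": 0.03},
    {"twist": [0, 0, 0.19], "dp": [0.009, 0.18, 0.015], "hand": 0.03},
    {"twist": [0, 0, 0.23], "dp": [0.011, 0.22, 0.015], "hand": 0.03},
    {"twist": [0, 0, 0.27], "dp": [0.013, 0.26, 0.015], "hand": 0.03},
    {"twist": [0, 0, 0.31], "dp": [0.015, 0.295, 0.012], "hand": 0.03},
    {"twist": [0, 0, 0.342], "dp": [0.016, 0.318, 0.01], "hand": 0.03},
    {"twist": [0, 0, 0.342], "dp": [0.016, 0.326, 0.005], "hand": 0.03}
  ]
}}

```text
time: 10.83
eef_pos: [0.557, 0.195, 0.1975]
orientation: [-0.001, 0.996, 0.087, 0.001]
ft_force: [0.3, -0.8, -1.7]
gripper_width: 0.039
```

Request:
{"fn": "move_arm", "kwargs": {
  "plan": [
    {"twist": [0, 0, 0], "dp": [0, 0, -0.005], "hand": 0.03},
    {"twist": [0, 0, 0], "dp": [0, 0, -0.012], "hand": 0.03},
    {"twist": [0, 0, 0], "dp": [0, 0, -0.018], "hand": 0.03},
    {"twist": [0, 0, 0], "dp": [0, 0, -0.022], "hand": 0.03},
    {"twist": [0, 0, 0], "dp": [0, 0, -0.024], "hand": 0.03},
    {"twist": [0, 0, 0], "dp": [0, 0, -0.024], "hand": 0.03},
    {"twist": [0, 0, 0], "dp": [0, 0, -0.024], "hand": 0.03},
    {"twist": [0, 0, 0], "dp": [0, 0, -0.024], "hand": 0.03},
    {"twist": [0, 0, 0], "dp": [0, 0, -0.024], "hand": 0.03},
    {"twist": [0, 0, 0], "dp": [0, 0, -0.024], "hand": 0.03}
  ]
}}

```text
time: 11.67
eef_pos: [0.5572, 0.195, 0.1739]
orientation: [-0.001, 0.996, 0.087, 0.001]
ft_force: [-0.0, -0.0, -0.7]
gripper_width: 0.0387
```

```bash
cat >> h.py <<'E'
O=np.array([.5782,.1943]); MY=np.radians(9.8)
def mag(W):
    d=W[...,:2]-O; return d[...,0]*np.cos(MY)+d[...,1]*np.sin(MY), -d[...,0]*np.sin(MY)+d[...,1]*np.cos(MY)
def lookmag(W,zl=.159):
    x,y=mag(W); z=W[...,2]
    L=(abs(x)<.045)&(abs(y)<.035)&(z>zl+.002)&(z<zl+.009)&(x>.012)&(abs(y)>.012)
    for sg in(1,-1):
        m=L&(sg*y>0); print("lip",sg,m.sum(),"x",np.round(np.percentile(x[m],[2,98]),4) if m.any() else "","y",np.round(np.percentile(y[m],[2,98]),4) if m.any() else "", "z",np.round(np.median(z[m]),4) if m.any() else "")
E
python3 - <<'E'
from h import *
s=state(); im=get_image("wrist"); save(im,"w6.png"); W=pts(im); held(W,s["eef_pos"],9.8); lookmag(W); print("tcp mag",mag(s["eef_pos"]))
E
```

```text
t 11.67 p [0.5572 0.195  0.1739] yaw 10.0 q [-8.000e-04  9.962e-01  8.720e-02  1.000e-03] F [-0.  -0.  -0.7] w 0.0387
 n 4247 u max [0.035  0.0352] v ext [-0.0202  0.0191]
  pitch deg -0.25 top z [(-20, np.float64(20.3)), (-16, np.float64(20.6)), (-12, np.float64(20.9)), (-8, np.float64(21.0)), (-4, np.float64(21.0)), (0, np.float64(20.9)), (4, np.float64(20.9)), (8, np.float64(20.9)), (12, np.float64(20.6)), (16, np.float64(20.3)), (20, np.float64(20.3)), (24, np.float64(20.3)), (28, np.float64(20.1))]
  roll deg -0.05
lip 1 859 x [0.0186 0.037 ] y [0.0151 0.0267] z 0.164
lip -1 877 x [0.0182 0.0369] y [-0.0268 -0.0151] z 0.164
tcp mag (np.float64(-0.02058326056707457), np.float64(0.004237524207743224))
```

View pics/w6.png

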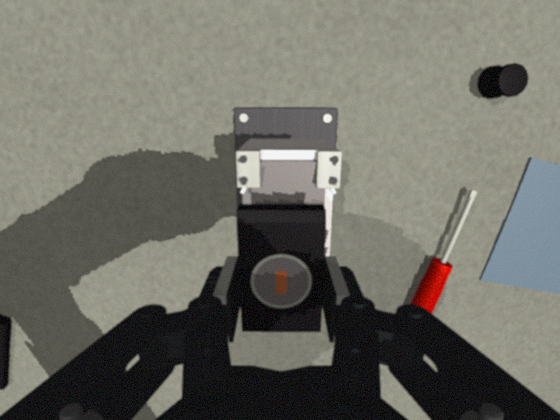

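The carrier nose at (282,207) is just ahead of the lips at (248,160) and (328,160). It sits about 3.7 mm to the left, so I'll correct that and descend.

Request:
{"fn": "move_arm", "kwargs": {
  "plan": [
    {"twist": [0, 0, 0], "dp": [0.001, -0.002, 0], "hand": 0.03},
    {"twist": [0, 0, 0], "dp": [0.0015, -0.0035, 0], "hand": 0.03},
    {"twist": [0, 0, 0], "dp": [0.0015, -0.0035, 0], "hand": 0.03},
    {"twist": [0, 0, 0], "dp": [0.0015, -0.0035, -0.004], "hand": 0.03},
    {"twist": [0, 0, 0], "dp": [0.0015, -0.0035, -0.008], "hand": 0.03},
    {"twist": [0, 0, 0], "dp": [0.0015, -0.0035, -0.012], "hand": 0.03},
    {"twist": [0, 0, 0], "dp": [0.0015, -0.0035, -0.016], "hand": 0.03},
    {"twist": [0, 0, 0], "dp": [0.0015, -0.0035, -0.019], "hand": 0.03},
    {"twist": [0, 0, 0], "dp": [0.0015, -0.0035, -0.02], "hand": 0.03},
    {"twist": [0, 0, 0], "dp": [0.0015, -0.0035, -0.02], "hand": 0.03}
  ]
}}

```text
time: 12.55
eef_pos: [0.5585, 0.1914, 0.1533]
orientation: [-0.001, 0.996, 0.087, 0.001]
ft_force: [0.0, -0.1, -1.8]
gripper_width: 0.0389
```

```bash
python3 - <<'E'
from h import *
s=state(); im=get_image("wrist"); W=pts(im); held(W,s["eef_pos"],9.8); lookmag(W); print("tcp mag",mag(s["eef_pos"]))
E
```

```text
t 12.55 p [0.5585 0.1914 0.1533] yaw 10.0 q [-6.000e-04  9.962e-01  8.730e-02  6.000e-04] F [ 0.  -0.1 -1.8] w 0.0389
 n 4711 u max [0.0439 0.0488] v ext [-0.023   0.0231]
  pitch deg -0.29 top z [(-20, np.float64(20.4)), (-16, np.float64(20.7)), (-12, np.float64(21.0)), (-8, np.float64(21.0)), (-4, np.float64(21.0)), (0, np.float64(20.9)), (4, np.float64(20.9)), (8, np.float64(20.9)), (12, np.float64(20.5)), (16, np.float64(20.5)), (20, np.float64(20.3)), (24, np.float64(20.3)), (28, np.float64(20.1))]
  roll deg 0.12
lip 1 1156 x [0.0148 0.037 ] y [0.015  0.0265] z 0.164
lip -1 1161 x [0.015 0.037] y [-0.0268 -0.0149] z 0.1641
tcp mag (np.float64(-0.019947841357583273), np.float64(0.0004953796403701777))
```

Request:
{"fn": "move_arm", "kwargs": {
  "plan": [
    {"twist": [0, 0, 0], "dp": [0, 0, -0.002], "hand": 0.03},
    {"twist": [0, 0, 0], "dp": [0, 0, -0.0038], "hand": 0.03},
    {"twist": [0, 0, 0], "dp": [0, 0, -0.0056], "hand": 0.03},
    {"twist": [0, 0, 0], "dp": [0, 0, -0.0074], "hand": 0.03},
    {"twist": [0, 0, 0], "dp": [0, 0, -0.0092], "hand": 0.03},
    {"twist": [0, 0, 0], "dp": [0, 0, -0.011], "hand": 0.03},
    {"twist": [0, 0, 0], "dp": [0, 0, -0.0128], "hand": 0.03},
    {"twist": [0, 0, 0], "dp": [0, 0, -0.0146], "hand": 0.03},
    {"twist": [0, 0, 0], "dp": [0, 0, -0.016], "hand": 0.03},
    {"twist": [0, 0, 0], "dp": [0, 0, -0.016], "hand": 0.03}
  ]
}}

```text
time: 13.43
eef_pos: [0.5593, 0.1917, 0.1386]
orientation: [-0.001, 0.996, 0.088, 0.002]
ft_force: [-0.3, 0.2, 5.0]
gripper_width: 0.0388
```

```bash
python3 - <<'E'
from h import *
s=state(); im=get_image("wrist"); save(im,"w7.png"); W=pts(im); held(W,s["eef_pos"],9.8); lookmag(W); print("tcp mag",mag(s["eef_pos"])); state()
E
```

```text
t 13.43 p [0.5593 0.1917 0.1386] yaw 10.0 q [-8.000e-04  9.962e-01  8.750e-02  1.700e-03] F [-0.3  0.2  5. ] w 0.0388
 n 5193 u max [0.0461 0.049 ] v ext [-0.0232  0.0234]
  pitch deg 0.04 top z [(-20, np.float64(20.3)), (-16, np.float64(20.7)), (-12, np.float64(20.9)), (-8, np.float64(21.0)), (-4, np.float64(21.0)), (0, np.float64(21.0)), (4, np.float64(21.0)), (8, np.float64(20.9)), (12, np.float64(20.6)), (16, np.float64(20.5)), (20, np.float64(20.5)), (24, np.float64(20.5)), (28, np.float64(20.3))]
  roll deg 0.06
lip 1 1309 x [0.0185 0.037 ] y [0.015  0.0264] z 0.164
lip -1 1371 x [0.0183 0.037 ] y [-0.0268 -0.015 ] z 0.1641
tcp mag (np.float64(-0.0190457083813727), np.float64(0.0006427922079767254))
t 13.48 p [0.5593 0.1917 0.1386] yaw 10.0 q [-9.000e-04  9.962e-01  8.750e-02  1.700e-03] F [-0.7 -0.5  4.7] w 0.0391
```

Request:
{"fn": "move_arm", "kwargs": {
  "plan": [
    {"twist": [0, 0, 0], "dp": [-0.0005, 0, -0.0008], "hand": 0.03},
    {"twist": [0, 0, 0], "dp": [-0.0005, 0, -0.0016], "hand": 0.03},
    {"twist": [0, 0, 0], "dp": [-0.0005, 0, -0.0022], "hand": 0.03},
    {"twist": [0, 0, 0], "dp": [-0.0005, 0, -0.0022], "hand": 0.03},
    {"twist": [0, 0, 0], "dp": [-0.0005, 0, -0.0022], "hand": 0.03},
    {"twist": [0, 0, 0], "dp": [-0.0005, 0, -0.0022], "hand": 0.03},
    {"twist": [0, 0, 0], "dp": [-0.0005, 0, -0.0022], "hand": 0.03},
    {"twist": [0, 0, 0], "dp": [-0.0005, 0, -0.0022], "hand": 0.03},
    {"twist": [0, 0, 0], "dp": [-0.0005, 0, -0.0022], "hand": 0.03},
    {"twist": [0, 0, 0], "dp": [-0.0005, 0, -0.0022], "hand": 0.03}
  ]
}}

```text
time: 14.32
eef_pos: [0.5595, 0.1919, 0.1375]
orientation: [-0.001, 0.996, 0.088, 0.003]
ft_force: [-0.7, -0.5, 5.8]
gripper_width: 0.0389
```

Request:
{"fn": "move_arm", "kwargs": {
  "plan": [
    {"twist": [0, 0, 0], "dp": [0.001, 0, -0.0012], "hand": 0.03},
    {"twist": [0, 0, 0], "dp": [0.0022, 0.0002, -0.0013], "hand": 0.03},
    {"twist": [0, 0, 0], "dp": [0.0035, 0.0004, -0.0013], "hand": 0.03},
    {"twist": [0, 0, 0], "dp": [0.0048, 0.0006, -0.0013], "hand": 0.03},
    {"twist": [0, 0, 0], "dp": [0.0061, 0.0008, -0.0013], "hand": 0.03},
    {"twist": [0, 0, 0], "dp": [0.0074, 0.001, -0.0013], "hand": 0.03},
    {"twist": [0, 0, 0], "dp": [0.0087, 0.0013, -0.0013], "hand": 0.03},
    {"twist": [0, 0, 0], "dp": [0.01, 0.0015, -0.0013], "hand": 0.03},
    {"twist": [0, 0, 0], "dp": [0.01, 0.0015, -0.0013], "hand": 0.03},
    {"twist": [0, 0, 0], "dp": [0.01, 0.0015, -0.0013], "hand": 0.03}
  ]
}}

```text
time: 15.15
eef_pos: [0.5704, 0.1936, 0.1373]
orientation: [-0.001, 0.996, 0.088, 0.004]
ft_force: [-0.7, -0.5, 5.6]
gripper_width: 0.039
```

```bash
python3 - <<'E'
from h import *
s=state(); im=get_image("wrist"); save(im,"w8.png"); W=pts(im); held(W,s["eef_pos"],9.8); lookmag(W); print("tcp mag",mag(s["eef_pos"]))
E
```

```text
t 15.15 p [0.5704 0.1936 0.1373] yaw 10.1 q [-0.0012  0.9961  0.0879  0.0037] F [-0.7 -0.5  5.6] w 0.039
 n 6056 u max [0.0448 0.0449] v ext [-0.0234  0.0235]
  pitch deg -0.12 top z [(-20, np.float64(20.4)), (-16, np.float64(20.7)), (-12, np.float64(21.0)), (-8, np.float64(21.0)), (-4, np.float64(21.1)), (0, np.float64(21.1)), (4, np.float64(21.0)), (8, np.float64(20.9)), (12, np.float64(20.6)), (16, np.float64(20.5)), (20, np.float64(20.5)), (24, np.float64(20.5)), (28, np.float64(20.2))]
  roll deg 0.00
lip 1 1258 x [0.0183 0.0369] y [0.015  0.0264] z 0.164
lip -1 1295 x [0.0185 0.037 ] y [-0.0268 -0.015 ] z 0.164
tcp mag (np.float64(-0.007807112393543826), np.float64(0.0006640820821893716))
```

View pics/w8.png

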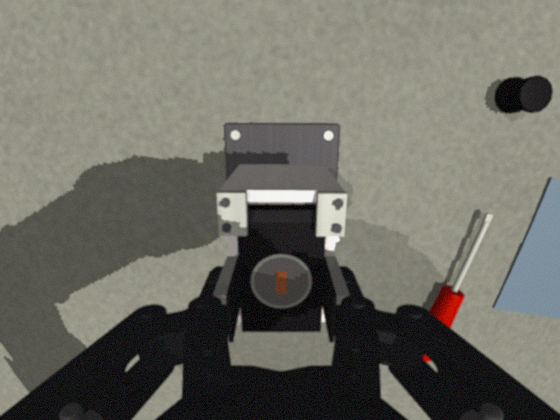

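The nose is under the lips and about 4.5 mm from the back wall. Now the final push.

Request:
{"fn": "move_arm", "kwargs": {
  "plan": [
    {"twist": [0, 0, 0], "dp": [0.001, 0.0002, -0.0012], "hand": 0.03},
    {"twist": [0, 0, 0], "dp": [0.002, 0.0003, -0.0012], "hand": 0.03},
    {"twist": [0, 0, 0], "dp": [0.003, 0.0005, -0.0012], "hand": 0.03},
    {"twist": [0, 0, 0], "dp": [0.004, 0.0007, -0.0012], "hand": 0.03},
    {"twist": [0, 0, 0], "dp": [0.005, 0.0008, -0.0012], "hand": 0.03},
    {"twist": [0, 0, 0], "dp": [0.0055, 0.0009, -0.0012], "hand": 0.03},
    {"twist": [0, 0, 0], "dp": [0.0055, 0.0009, -0.0012], "hand": 0.03},
    {"twist": [0, 0, 0], "dp": [0.0055, 0.0009, -0.0012], "hand": 0.03},
    {"twist": [0, 0, 0], "dp": [0.0055, 0.0009, -0.0012], "hand": 0.03},
    {"twist": [0, 0, 0], "dp": [0.0055, 0.0009, -0.0012], "hand": 0.03}
  ]
}}

```text
time: 16.03
eef_pos: [0.5752, 0.1944, 0.1367]
orientation: [-0.001, 0.996, 0.088, 0.003]
ft_force: [-4.8, 0.6, 5.9]
gripper_width: 0.039
```

```bash
python3 - <<'E'
from h import *
s=state(); im=get_image("wrist"); save(im,"w9.png"); W=pts(im); held(W,s["eef_pos"],9.8); lookmag(W); print("tcp mag",mag(s["eef_pos"]))
E
```

```text
t 16.03 p [0.5752 0.1944 0.1367] yaw 10.1 q [-0.0012  0.9961  0.0879  0.0033] F [-4.8  0.6  5.9] w 0.039
 n 5318 u max [0.0399 0.0401] v ext [-0.0235  0.0236]
  pitch deg 11.35 top z [(-20, np.float64(20.4)), (-16, np.float64(20.7)), (-12, np.float64(20.9)), (-8, np.float64(21.0)), (-4, np.float64(21.1)), (0, np.float64(20.9)), (4, np.float64(21.0)), (8, np.float64(20.9)), (12, np.float64(20.6)), (16, np.float64(20.5)), (20, np.float64(20.5)), (24, np.float64(20.4)), (28, np.float64(20.2))]
  roll deg 0.85
lip 1 1237 x [0.0183 0.0369] y [0.015  0.0265] z 0.164
lip -1 1272 x [0.0184 0.037 ] y [-0.0269 -0.015 ] z 0.164
tcp mag (np.float64(-0.0029056492843438845), np.float64(0.000599566368417413))
```

It is home: TCP is at x = -2.9 mm in the magazine frame with about 5 N against the back wall. I'll release and lift.

Request:
{"fn": "move_arm", "kwargs": {
  "plan": [
    {"twist": [0, 0, 0], "dp": [0, 0, -0.001], "hand": 0.045},
    {"twist": [0, 0, 0], "dp": [0, 0, 0], "hand": 0.058},
    {"twist": [0, 0, 0], "dp": [0, 0, 0], "hand": 0.058},
    {"twist": [0, 0, 0], "dp": [0, 0, 0], "hand": 0.058},
    {"twist": [0, 0, 0], "dp": [0, 0, 0.002], "hand": 0.058},
    {"twist": [0, 0, 0], "dp": [0, 0, 0.01], "hand": 0.058},
    {"twist": [0, 0, 0], "dp": [0, 0, 0.03], "hand": 0.058},
    {"twist": [0, 0, 0], "dp": [0, 0, 0.05], "hand": 0.058},
    {"twist": [0, 0, 0], "dp": [0, 0, 0.07], "hand": 0.058},
    {"twist": [0, 0, 0], "dp": [0, 0, 0.08], "hand": 0.058}
  ]
}}

```text
time: 16.92
eef_pos: [0.5763, 0.1948, 0.2201]
orientation: [-0.002, 0.996, 0.088, 0.005]
ft_force: [-0.1, 0.6, 0.4]
gripper_width: 0.0581
```

```bash
cat >> h.py <<'E'
def loaded(W,zl=.159):
    x,y=mag(W); z=W[...,2]; m=(abs(y)<.019)&(x>-.06)&(x<.045)&(z>.12)&(z<.19)
    print("profile",[(i,round(1e3*np.median(z[s]),1)) for i in list(range(-46,-24,2))+list(range(-20,24,8))+list(range(20,36,2)) for s in [m&(abs(x*1e3-i-1)<1)&(abs(y)<.012)] if s.sum()>5])
    s=m&(abs(z-zl)<.004); print("  tail x",np.round(np.percentile(x[s],[.5,1,2]),4))
E
python3 - <<'E'
from h import *
s=state(); im=get_image("wrist"); save(im,"w10.png"); W=pts(im); loaded(W); lookmag(W)
E
```

```text
t 16.92 p [0.5763 0.1948 0.2201] yaw 10.1 q [-0.0018  0.9961  0.0881  0.0051] F [-0.1  0.6  0.4] w 0.0581
profile [(-32, np.float64(158.9)), (-30, np.float64(159.2)), (-28, np.float64(159.0)), (-26, np.float64(159.2)), (-20, np.float64(159.1)), (-12, np.float64(159.5)), (-4, np.float64(159.6)), (4, np.float64(159.5)), (12, np.float64(159.1)), (20, np.float64(159.1)), (20, np.float64(159.1)), (22, np.float64(159.2)), (24, np.float64(158.9)), (26, np.float64(158.9)), (28, np.float64(158.2)), (30, np.float64(157.5)), (32, np.float64(158.8)), (34, np.float64(159.0))]
  tail x [-0.0316 -0.0312 -0.0305]
lip 1 515 x [0.0183 0.037 ] y [0.0151 0.0267] z 0.164
lip -1 502 x [0.0185 0.0371] y [-0.0268 -0.0152] z 0.164
```

View pics/w10.png

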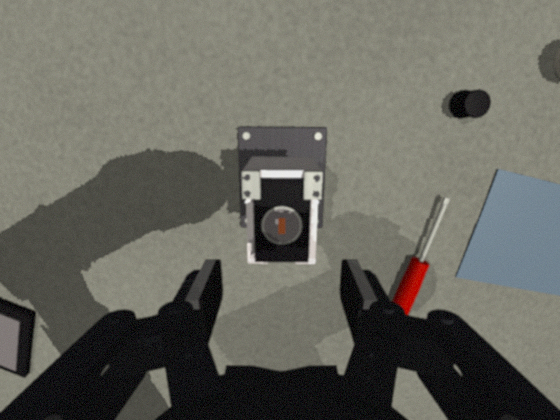

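The round-section carrier at (282,222) is home under the lips, with its tail at x = -32 mm and its top at 159 mm, level with the lips' underside. Next is the grid carrier.

Request:
{"fn": "move_arm", "kwargs": {
  "plan": [
    {"twist": [0, 0, -0.04], "dp": [-0.004, -0.03, 0.005], "hand": 0.058},
    {"twist": [0, 0, -0.08], "dp": [-0.008, -0.07, 0.005], "hand": 0.058},
    {"twist": [0, 0, -0.12], "dp": [-0.012, -0.11, 0], "hand": 0.058},
    {"twist": [0, 0, -0.16], "dp": [-0.016, -0.15, 0], "hand": 0.058},
    {"twist": [0, 0, -0.2], "dp": [-0.02, -0.19, 0], "hand": 0.058},
    {"twist": [0, 0, -0.24], "dp": [-0.024, -0.23, -0.01], "hand": 0.058},
    {"twist": [0, 0, -0.28], "dp": [-0.028, -0.27, -0.02], "hand": 0.058},
    {"twist": [0, 0, -0.32], "dp": [-0.032, -0.31, -0.03], "hand": 0.058},
    {"twist": [0, 0, -0.36], "dp": [-0.036, -0.35, -0.04], "hand": 0.058},
    {"twist": [0, 0, -0.41], "dp": [-0.04, -0.388, -0.05], "hand": 0.058}
  ]
}}

```text
time: 17.8
eef_pos: [0.5361, -0.1949, 0.1705]
orientation: [-0.001, 0.993, -0.117, 0.006]
ft_force: [1.5, 0.6, 0.5]
gripper_width: 0.0579
```

Request:
{"fn": "move_arm", "kwargs": {
  "plan": [
    {"twist": [0, 0, 0], "dp": [0, -0.02, -0.02], "hand": 0.058},
    {"twist": [0, 0, 0], "dp": [0, -0.04, -0.04], "hand": 0.058},
    {"twist": [0, 0, 0], "dp": [0, -0.054, -0.06], "hand": 0.058},
    {"twist": [0, 0, 0], "dp": [0, -0.054, -0.08], "hand": 0.058},
    {"twist": [0, 0, 0], "dp": [0, -0.054, -0.1], "hand": 0.058},
    {"twist": [0, 0, 0], "dp": [0, -0.054, -0.12], "hand": 0.058},
    {"twist": [0, 0, 0], "dp": [0, -0.054, -0.13], "hand": 0.058},
    {"twist": [0, 0, 0], "dp": [0, -0.054, -0.13], "hand": 0.058},
    {"twist": [0, 0, 0], "dp": [0, -0.054, -0.13], "hand": 0.058},
    {"twist": [0, 0, 0], "dp": [0, -0.054, -0.13], "hand": 0.058}
  ]
}}

```text
time: 18.63
eef_pos: [0.5369, -0.249, 0.0416]
orientation: [-0.001, 0.993, -0.117, 0.007]
ft_force: [0.2, 0.4, 0.8]
gripper_width: 0.0579
```

```bash
python3 - <<'E'
from h import *
s=state(); im=get_image("wrist"); save(im,"w11.png"); W=pts(im); rect(W,(.5396,-.2498),.009,.02)
E
```

```text
t 18.63 p [ 0.5369 -0.249   0.0416] yaw -13.5 q [-9.000e-04  9.931e-01 -1.172e-01  7.000e-03] F [0.2 0.4 0.8] w 0.0579
[ 539.5 -249.7] [40.2 64.8] 76.4 z [0.0139 0.0149 0.0157] 6471
```

Request:
{"fn": "move_arm", "kwargs": {
  "plan": [
    {"twist": [0, 0.007, 0], "dp": [-0.0006, 0, -0.015], "hand": 0.058},
    {"twist": [0, 0.014, 0], "dp": [-0.0006, 0, -0.03], "hand": 0.058},
    {"twist": [0, 0.014, 0], "dp": [-0.0006, 0, -0.042], "hand": 0.058},
    {"twist": [0, 0.014, 0], "dp": [-0.0006, 0, -0.048], "hand": 0.058},
    {"twist": [0, 0.014, 0], "dp": [-0.0006, 0, -0.048], "hand": 0.058},
    {"twist": [0, 0.014, 0], "dp": [-0.0006, 0, -0.048], "hand": 0.03},
    {"twist": [0, 0.014, 0], "dp": [-0.0006, 0, -0.048], "hand": 0.03},
    {"twist": [0, 0.014, 0], "dp": [-0.0006, 0, -0.048], "hand": 0.03},
    {"twist": [0, 0.014, 0], "dp": [-0.0006, 0, -0.048], "hand": 0.03},
    {"twist": [0, 0.014, 0], "dp": [-0.0006, 0, -0.048], "hand": 0.03}
  ],
  "squeeze": 45
}}

```text
time: 19.52
eef_pos: [0.5366, -0.2489, -0.0058]
orientation: [-0.0, 0.993, -0.117, 0.001]
ft_force: [-0.4, 0.3, -1.2]
gripper_width: 0.0385
```

Request:
{"fn": "move_arm", "kwargs": {
  "plan": [
    {"twist": [0, 0, 0], "dp": [0, 0, 0.005], "hand": 0.03},
    {"twist": [0, 0, 0], "dp": [0, 0, 0.02], "hand": 0.03},
    {"twist": [0, 0, 0], "dp": [0, 0, 0.05], "hand": 0.03},
    {"twist": [0, 0, 0], "dp": [0, 0, 0.08], "hand": 0.03},
    {"twist": [0, 0, 0], "dp": [0, 0, 0.11], "hand": 0.03},
    {"twist": [0, 0, 0], "dp": [0, 0, 0.14], "hand": 0.03},
    {"twist": [0, 0, 0], "dp": [0, 0, 0.17], "hand": 0.03},
    {"twist": [0, 0, 0], "dp": [0, 0, 0.2], "hand": 0.03},
    {"twist": [0, 0, 0], "dp": [0, 0, 0.21], "hand": 0.03},
    {"twist": [0, 0, 0], "dp": [0, 0, 0.21], "hand": 0.03}
  ]
}}

```text
time: 20.35
eef_pos: [0.5383, -0.2494, 0.2085]
orientation: [0.0, 0.993, -0.117, 0.004]
ft_force: [1.1, -0.9, -0.9]
gripper_width: 0.0384
```

```bash
python3 - <<'E'
from h import *
s=state(); im=get_image("wrist"); save(im,"w12.png"); W=pts(im); held(W,s["eef_pos"],-13.5)
E
```

```text
t 20.35 p [ 0.5383 -0.2494  0.2085] yaw -13.4 q [ 2.000e-04  9.931e-01 -1.170e-01  4.100e-03] F [ 1.1 -0.9 -0.9] w 0.0384
 n 4297 u max [0.035  0.0352] v ext [-0.0201  0.0192]
  pitch deg -0.16 top z [(-20, np.float64(20.4)), (-16, np.float64(20.9)), (-12, np.float64(21.0)), (-8, np.float64(21.0)), (-4, np.float64(21.1)), (0, np.float64(21.0)), (4, np.float64(21.0)), (8, np.float64(21.2)), (12, np.float64(20.9)), (16, np.float64(20.8)), (20, np.float64(20.8)), (24, np.float64(20.8)), (28, np.float64(20.6))]
  roll deg -0.08
```

Request:
{"fn": "move_arm", "kwargs": {
  "plan": [
    {"twist": [0, 0, 0.04], "dp": [0.001, 0.03, 0.005], "hand": 0.03},
    {"twist": [0, 0, 0.08], "dp": [0.003, 0.07, 0.005], "hand": 0.03},
    {"twist": [0, 0, 0.12], "dp": [0.005, 0.11, 0.005], "hand": 0.03},
    {"twist": [0, 0, 0.16], "dp": [0.007, 0.15, 0.005], "hand": 0.03},
    {"twist": [0, 0, 0.2], "dp": [0.009, 0.19, 0.005], "hand": 0.03},
    {"twist": [0, 0, 0.24], "dp": [0.011, 0.23, 0.005], "hand": 0.03},
    {"twist": [0, 0, 0.28], "dp": [0.013, 0.27, 0.005], "hand": 0.03},
    {"twist": [0, 0, 0.32], "dp": [0.015, 0.31, 0.005], "hand": 0.03},
    {"twist": [0, 0, 0.36], "dp": [0.017, 0.35, 0.002], "hand": 0.03},
    {"twist": [0, 0, 0.38], "dp": [0.018, 0.385, 0], "hand": 0.03}
  ]
}}

```text
time: 21.23
eef_pos: [0.5542, 0.1381, 0.2046]
orientation: [-0.0, 0.997, 0.074, 0.001]
ft_force: [-0.2, -1.1, -1.6]
gripper_width: 0.0383
```

Request:
{"fn": "move_arm", "kwargs": {
  "plan": [
    {"twist": [0, 0, 0.01], "dp": [0.001, 0.02, -0.002], "hand": 0.03},
    {"twist": [0, 0, 0.02], "dp": [0.002, 0.035, -0.005], "hand": 0.03},
    {"twist": [0, 0, 0.025], "dp": [0.0024, 0.045, -0.01], "hand": 0.03},
    {"twist": [0, 0, 0.025], "dp": [0.0024, 0.052, -0.015], "hand": 0.03},
    {"twist": [0, 0, 0.025], "dp": [0.0024, 0.0545, -0.02], "hand": 0.03},
    {"twist": [0, 0, 0.025], "dp": [0.0024, 0.0545, -0.025], "hand": 0.03},
    {"twist": [0, 0, 0.025], "dp": [0.0024, 0.0545, -0.028], "hand": 0.03},
    {"twist": [0, 0, 0.025], "dp": [0.0024, 0.0545, -0.03], "hand": 0.03},
    {"twist": [0, 0, 0.025], "dp": [0.0024, 0.0545, -0.03], "hand": 0.03},
    {"twist": [0, 0, 0.025], "dp": [0.0024, 0.0545, -0.03], "hand": 0.03}
  ]
}}

```text
time: 22.07
eef_pos: [0.5568, 0.192, 0.1747]
orientation: [-0.0, 0.996, 0.086, 0.002]
ft_force: [-0.1, -0.3, -0.9]
gripper_width: 0.0384
```

```bash
python3 - <<'E'
from h import *
s=state(); im=get_image("wrist"); save(im,"w13.png"); W=pts(im); held(W,s["eef_pos"],9.8); lookmag(W); print("tcp mag",mag(s["eef_pos"]))
E
```

```text
t 22.07 p [0.5568 0.192  0.1747] yaw 9.8 q [-4.000e-04  9.963e-01  8.580e-02  1.600e-03] F [-0.1 -0.3 -0.9] w 0.0384
 n 4241 u max [0.0348 0.035 ] v ext [-0.0202  0.0191]
  pitch deg -0.46 top z [(-20, np.float64(20.6)), (-16, np.float64(21.0)), (-12, np.float64(21.1)), (-8, np.float64(21.1)), (-4, np.float64(21.1)), (0, np.float64(21.0)), (4, np.float64(21.2)), (8, np.float64(21.1)), (12, np.float64(20.9)), (16, np.float64(20.7)), (20, np.float64(20.7)), (24, np.float64(20.7)), (28, np.float64(20.5))]
  roll deg 0.02
lip 1 847 x [0.0185 0.0369] y [0.0151 0.0267] z 0.164
lip -1 863 x [0.0186 0.0369] y [-0.0269 -0.015 ] z 0.164
tcp mag (np.float64(-0.021522774863083037), np.float64(0.0014009474716497332))
```

Request:
{"fn": "move_arm", "kwargs": {
  "plan": [
    {"twist": [0, 0, 0], "dp": [0.001, -0.0003, 0], "hand": 0.03},
    {"twist": [0, 0, 0], "dp": [0.0016, -0.0005, -0.002], "hand": 0.03},
    {"twist": [0, 0, 0], "dp": [0.0016, -0.0005, -0.006], "hand": 0.03},
    {"twist": [0, 0, 0], "dp": [0.0016, -0.0005, -0.01], "hand": 0.03},
    {"twist": [0, 0, 0], "dp": [0.0016, -0.0005, -0.014], "hand": 0.03},
    {"twist": [0, 0, 0], "dp": [0.0016, -0.0005, -0.018], "hand": 0.03},
    {"twist": [0, 0, 0], "dp": [0.0016, -0.0005, -0.02], "hand": 0.03},
    {"twist": [0, 0, 0], "dp": [0.0016, -0.0005, -0.0215], "hand": 0.03},
    {"twist": [0, 0, 0], "dp": [0.0016, -0.0005, -0.0215], "hand": 0.03},
    {"twist": [0, 0, 0], "dp": [0.0016, -0.0005, -0.0215], "hand": 0.03}
  ]
}}

```text
time: 22.95
eef_pos: [0.5585, 0.1917, 0.1534]
orientation: [-0.0, 0.996, 0.086, 0.002]
ft_force: [0.1, -0.2, -0.4]
gripper_width: 0.0384
```

Request:
{"fn": "move_arm", "kwargs": {
  "plan": [
    {"twist": [0, 0, 0], "dp": [0, 0, -0.0018], "hand": 0.03},
    {"twist": [0, 0, 0], "dp": [0, 0, -0.0036], "hand": 0.03},
    {"twist": [0, 0, 0], "dp": [0, 0, -0.0054], "hand": 0.03},
    {"twist": [0, 0, 0], "dp": [0, 0, -0.0072], "hand": 0.03},
    {"twist": [0, 0, 0], "dp": [0, 0, -0.009], "hand": 0.03},
    {"twist": [0, 0, 0], "dp": [0, 0, -0.0108], "hand": 0.03},
    {"twist": [0, 0, 0], "dp": [0, 0, -0.0126], "hand": 0.03},
    {"twist": [0, 0, 0], "dp": [0, 0, -0.0142], "hand": 0.03},
    {"twist": [0, 0, 0], "dp": [0, 0, -0.0152], "hand": 0.03},
    {"twist": [0, 0, 0], "dp": [0, 0, -0.0152], "hand": 0.03}
  ]
}}

```text
time: 23.78
eef_pos: [0.5592, 0.192, 0.1393]
orientation: [-0.001, 0.996, 0.086, 0.003]
ft_force: [-1.8, 0.1, 6.4]
gripper_width: 0.0385
```

```bash
python3 - <<'E'
from h import *
s=state(); im=get_image("wrist"); save(im,"w14.png"); W=pts(im); held(W,s["eef_pos"],9.8); lookmag(W); print("tcp mag",mag(s["eef_pos"]))
E
```

```text
t 23.78 p [0.5592 0.192  0.1393] yaw 9.9 q [-7.000e-04  9.963e-01  8.620e-02  2.700e-03] F [-1.8  0.1  6.4] w 0.0385
 n 5526 u max [0.046  0.0489] v ext [-0.0231  0.0232]
  pitch deg -0.05 top z [(-20, np.float64(20.6)), (-16, np.float64(21.0)), (-12, np.float64(21.2)), (-8, np.float64(21.1)), (-4, np.float64(21.2)), (0, np.float64(21.1)), (4, np.float64(21.2)), (8, np.float64(21.1)), (12, np.float64(21.0)), (16, np.float64(20.8)), (20, np.float64(20.7)), (24, np.float64(20.8)), (28, np.float64(20.6))]
  roll deg -0.04
lip 1 1307 x [0.0182 0.0369] y [0.015  0.0265] z 0.1641
lip -1 1354 x [0.0184 0.037 ] y [-0.0269 -0.015 ] z 0.1641
tcp mag (np.float64(-0.019113496496812238), np.float64(0.0009433956572153486))
```

Request:
{"fn": "move_arm", "kwargs": {
  "plan": [
    {"twist": [0, 0, 0], "dp": [-0.0004, -0.0004, -0.001], "hand": 0.03},
    {"twist": [0, 0, 0], "dp": [-0.0004, -0.0004, -0.002], "hand": 0.03},
    {"twist": [0, 0, 0], "dp": [-0.0004, -0.0004, -0.003], "hand": 0.03},
    {"twist": [0, 0, 0], "dp": [-0.0004, -0.0004, -0.0035], "hand": 0.03},
    {"twist": [0, 0, 0], "dp": [-0.0004, -0.0004, -0.0035], "hand": 0.03},
    {"twist": [0, 0, 0], "dp": [-0.0004, -0.0004, -0.0035], "hand": 0.03},
    {"twist": [0, 0, 0], "dp": [-0.0004, -0.0004, -0.0035], "hand": 0.03},
    {"twist": [0, 0, 0], "dp": [-0.0004, -0.0004, -0.0035], "hand": 0.03},
    {"twist": [0, 0, 0], "dp": [-0.0004, -0.0004, -0.0035], "hand": 0.03},
    {"twist": [0, 0, 0], "dp": [-0.0004, -0.0004, -0.0035], "hand": 0.03}
  ]
}}

```text
time: 24.67
eef_pos: [0.5597, 0.1919, 0.1372]
orientation: [-0.001, 0.996, 0.086, 0.004]
ft_force: [-0.9, 0.3, 7.2]
gripper_width: 0.0385
```

Request:
{"fn": "move_arm", "kwargs": {
  "plan": [
    {"twist": [0, 0, 0], "dp": [0.001, 0, -0.0013], "hand": 0.03},
    {"twist": [0, 0, 0], "dp": [0.0022, 0.0001, -0.0015], "hand": 0.03},
    {"twist": [0, 0, 0], "dp": [0.0035, 0.0003, -0.0015], "hand": 0.03},
    {"twist": [0, 0, 0], "dp": [0.0048, 0.0005, -0.0015], "hand": 0.03},
    {"twist": [0, 0, 0], "dp": [0.0061, 0.0008, -0.0015], "hand": 0.03},
    {"twist": [0, 0, 0], "dp": [0.0074, 0.001, -0.0015], "hand": 0.03},
    {"twist": [0, 0, 0], "dp": [0.0087, 0.0013, -0.0015], "hand": 0.03},
    {"twist": [0, 0, 0], "dp": [0.01, 0.0015, -0.0015], "hand": 0.03},
    {"twist": [0, 0, 0], "dp": [0.01, 0.0015, -0.0015], "hand": 0.03},
    {"twist": [0, 0, 0], "dp": [0.01, 0.0015, -0.0015], "hand": 0.03}
  ]
}}

```text
time: 25.5
eef_pos: [0.5706, 0.1937, 0.137]
orientation: [-0.001, 0.996, 0.087, 0.005]
ft_force: [0.2, -0.5, 6.9]
gripper_width: 0.0383
```

```bash
python3 - <<'E'
from h import *
s=state(); im=get_image("wrist"); save(im,"w15.png"); W=pts(im); held(W,s["eef_pos"],9.8); lookmag(W); print("tcp mag",mag(s["eef_pos"]))
E
```

```text
t 25.50 p [0.5706 0.1937 0.137 ] yaw 9.9 q [-0.0012  0.9962  0.0867  0.005 ] F [ 0.2 -0.5  6.9] w 0.0383
 n 6051 u max [0.0445 0.0447] v ext [-0.0234  0.0234]
  pitch deg -0.23 top z [(-20, np.float64(20.6)), (-16, np.float64(21.0)), (-12, np.float64(21.2)), (-8, np.float64(21.2)), (-4, np.float64(21.1)), (0, np.float64(21.0)), (4, np.float64(21.1)), (8, np.float64(21.2)), (12, np.float64(20.9)), (16, np.float64(20.7)), (20, np.float64(20.8)), (24, np.float64(20.8)), (28, np.float64(20.5))]
  roll deg -0.01
lip 1 1247 x [0.0185 0.037 ] y [0.015  0.0264] z 0.164
lip -1 1311 x [0.0184 0.037 ] y [-0.0269 -0.015 ] z 0.164
tcp mag (np.float64(-0.007562376616074567), np.float64(0.0006924330232583297))
```

Request:
{"fn": "move_arm", "kwargs": {
  "plan": [
    {"twist": [0, 0, 0], "dp": [0.001, 0.0002, -0.0014], "hand": 0.03},
    {"twist": [0, 0, 0], "dp": [0.002, 0.0003, -0.0014], "hand": 0.03},
    {"twist": [0, 0, 0], "dp": [0.003, 0.0005, -0.0014], "hand": 0.03},
    {"twist": [0, 0, 0], "dp": [0.004, 0.0007, -0.0014], "hand": 0.03},
    {"twist": [0, 0, 0], "dp": [0.005, 0.0008, -0.0014], "hand": 0.03},
    {"twist": [0, 0, 0], "dp": [0.0055, 0.0009, -0.0014], "hand": 0.03},
    {"twist": [0, 0, 0], "dp": [0.0055, 0.0009, -0.0014], "hand": 0.03},
    {"twist": [0, 0, 0], "dp": [0.0055, 0.0009, -0.0014], "hand": 0.03},
    {"twist": [0, 0, 0], "dp": [0.0055, 0.0009, -0.0014], "hand": 0.03},
    {"twist": [0, 0, 0], "dp": [0.0055, 0.0009, -0.0014], "hand": 0.03}
  ]
}}

```text
time: 26.38
eef_pos: [0.5755, 0.1945, 0.1363]
orientation: [-0.001, 0.996, 0.087, 0.005]
ft_force: [-6.3, -0.4, 6.9]
gripper_width: 0.0386
```

```bash
python3 - <<'E'
from h import *
s=state(); print("tcp mag",mag(s["eef_pos"]))
E
```

```text
t 26.38 p [0.5755 0.1945 0.1363] yaw 9.9 q [-0.0012  0.9962  0.0867  0.0047] F [-6.3 -0.4  6.9] w 0.0386
tcp mag (np.float64(-0.0026546920113207266), np.float64(0.0006422167786586149))
```

The grid carrier is against the back wall with 6 N. I'll release and lift.

Request:
{"fn": "move_arm", "kwargs": {
  "plan": [
    {"twist": [0, 0, 0], "dp": [0, 0, -0.001], "hand": 0.045},
    {"twist": [0, 0, 0], "dp": [0, 0, 0], "hand": 0.058},
    {"twist": [0, 0, 0], "dp": [0, 0, 0], "hand": 0.058},
    {"twist": [0, 0, 0], "dp": [0, 0, 0], "hand": 0.058},
    {"twist": [0, 0, 0], "dp": [0, 0, 0.002], "hand": 0.058},
    {"twist": [0, 0, 0], "dp": [0, 0, 0.01], "hand": 0.058},
    {"twist": [0, 0, 0], "dp": [0, 0, 0.03], "hand": 0.058},
    {"twist": [0, 0, 0], "dp": [0, 0, 0.05], "hand": 0.058},
    {"twist": [0, 0, 0], "dp": [0, 0, 0.07], "hand": 0.058},
    {"twist": [0, 0, 0], "dp": [0, 0, 0.08], "hand": 0.058}
  ]
}}

```text
time: 27.22
eef_pos: [0.5766, 0.1949, 0.2197]
orientation: [-0.002, 0.996, 0.087, 0.007]
ft_force: [-0.1, -0.1, 0.7]
gripper_width: 0.0579
```

```bash
python3 - <<'E'
from h import *
s=state(); im=get_image("wrist"); save(im,"w16.png"); W=pts(im); loaded(W); lookmag(W)
im=get_image("top"); W=pts(im); x,y=mag(W); m=(abs(x)<.06)&(abs(y)<.025)&(W[...,2]>.11)&(W[...,2]<.157); 
for q in("driver","loupe","bottle"): print(q,[(np.round(d["xyz"],3).tolist(),round(d["score"],2)) for d in mark_of(q,"top")[:1]])
E
```

```text
t 27.22 p [0.5766 0.1949 0.2197] yaw 10.0 q [-0.0018  0.9962  0.0869  0.0065] F [-0.1 -0.1  0.7] w 0.0579
profile [(-32, np.float64(159.2)), (-30, np.float64(159.3)), (-28, np.float64(159.0)), (-26, np.float64(159.2)), (-20, np.float64(159.1)), (-12, np.float64(159.3)), (-4, np.float64(159.6)), (4, np.float64(159.3)), (12, np.float64(159.0)), (20, np.float64(158.9)), (20, np.float64(158.9)), (22, np.float64(159.1)), (24, np.float64(159.1)), (26, np.float64(158.8)), (28, np.float64(158.3)), (30, np.float64(157.5)), (32, np.float64(158.9)), (34, np.float64(158.8))]
  tail x [-0.0317 -0.0313 -0.0305]
lip 1 520 x [0.0183 0.037 ] y [0.015  0.0267] z 0.164
lip -1 511 x [0.0183 0.0371] y [-0.0267 -0.0152] z 0.164
driver [([0.509, 0.002, -0.0], 0.67)]
loupe [([0.701, 0.006, 0.001], 0.75)]
bottle [([0.779, -0.118, 0.002], 0.88)]
```

View pics/w16.png

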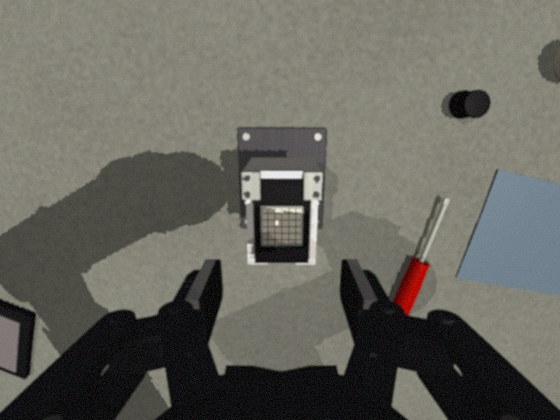

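The grid carrier at (282,222) is home and on top, and the gripper is clear. The bystanders have not moved.

```bash
python3 -c "
from rig import *
print(sign_off())"
```

```text
the job is handed in; nothing more can be done
None
```

Both carriers are loaded in the magazine nose first: the round section went in first, and the square grid is on top. I handed the job in at about 27 s of the 67 s allowed.

**Final checks**
- **Grid carrier:** its top is at 159 mm, level with the lips' underside. Its tail is at x ≈ -32 mm, so it is fully home.
- **Round-section carrier:** it read the same when it was loaded. I could not see it again once the grid carrier covered it.
- **Forces:** the readings I took showed about 7 N of spring force and about 6 N against the back wall. These were taken at the end of each move, so brief peaks in between were not seen.
- **Bystanders:** the screwdriver, loupe and bottle were found within a few millimetres of where they started, which is the detector's accuracy.

**What disagreed**
- **Fingertip position:** the first grasp closed above the carrier without gripping it. The cameras showed the fingertips about 14 mm behind the reported TCP, not 14 mm ahead as the text says. I used the measured value from then on.
- **Arm sag:** the arm gave about 1 mm under the spring, so I pressed a little further to make up for it.

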